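# Bring the dish carrier under the microscope

### The job

Bring the carrier that holds the round dish under the microscope: slide the three carriers round the warming tray one at a time, each into the place that is free, until the dish carrier stands square in the bay below the lens, fully home in the corner against both outer walls. The samples are open, so keep every carrier flat on the tray, never lifted or tipped; leave all three flat in the tray, do not knock the microscope and leave the things around the tray where they are.

Things in the scene. Friction and masses are not known exactly. Their poses are not given: they have to be found in the camera images.
- tray: White square warming tray, fixed, with 2 x 2 bays, one of them free. Origin: centre of its underside on the bench; x away from the robot, y left, z up. Outside 214 x 214 mm; floor 30 mm above the bench; inside walls at x, y = +-97 mm, 18 mm high above the floor. A carrier in the outer corner of its bay has its centre at x, y = +-52 mm, which leaves 14 mm between rows. Sliding friction about 0.3.
- lens_bay (a point): Where the centre of a carrier's underside is when it is fully home below the lens: tray frame (52, 52, 30) mm, in the far left bay. At the start the slide carrier is in this bay and the near right bay, (-52, -52), is free.
- pin_top (a point): Top of the sprung steel roller pin at the tray's centre: 12 mm thick, 34 mm high above the floor. It gives sideways in every direction, 0.8 N per mm, unloaded at tray (8, 8) mm. It presses the carrier in the lens bay into that bay's far left corner. A carrier slid into or out of this bay pushes it back up to 7 mm (about 6 N); it springs out again behind the rounded corner.
- ring_light (a point): Centre of the underside of the microscope's black ring light, 64 mm in diameter, 153 mm above the bench, over the lens bay (tray (58, 54) mm). Barrel and camera, 50 to 60 mm thick, go up from it to 320 mm. The tab of a carrier in the lens bay is just in front of the ring, so a tool pointing straight down hits the microscope; one leaning back towards the robot by some 35 degrees passes.
- microscope: Digital microscope on a pillar stand, fixed at the far left corner of the tray; origin and axes as the tray's. Foot 150 x 110 mm and pillar (24 mm in diameter, 350 mm high) at (117, 180) mm; an arm 26 mm thick, 262 mm above the bench, runs from the pillar to the camera above the ring light.
- dish_carrier: Square aluminium carrier, 90 x 90 x 35 mm high, upright corners rounded 12 mm, about 0.4 kg, flat on the tray floor. Origin: centre of its underside; axes as the tray's. Black grip tab (see dish_tab) standing on its edge facing the robot. Holds one round open dish, 51 mm across, 8 mm proud. Starts in the far right or the near left bay.
- slide_carrier: Square aluminium carrier, 90 x 90 x 35 mm high, upright corners rounded 12 mm, about 0.4 kg, flat on the tray floor. Origin: centre of its underside; axes as the tray's. Black grip tab (see dish_tab) standing on its edge facing the robot. Holds two flat glass slides, 75 x 22 mm, side by side. Starts below the lens.
- vial_carrier: Square aluminium carrier, 90 x 90 x 35 mm high, upright corners rounded 12 mm, about 0.4 kg, flat on the tray floor. Origin: centre of its underside; axes as the tray's. Black grip tab (see dish_tab) standing on its edge facing the robot. Holds six capped vials in two rows, 18 mm proud. Starts in the near left or far right bay, where the dish carrier is not.
- dish_tab (a point): Where to grip the dish carrier's tab, 64 mm above the carrier's underside. On all three carriers the tab is alike: 14 mm thick along y, 20 mm along x, 45 mm high, its centre line 34 mm from the carrier's centre towards -x (the robot), its top 80 mm above the underside.
- tip_box: Closed pipette-tip box, 120 x 82 x 62 mm, loose on the bench right of the tray; origin: centre of its underside. Leave it alone.
- reagent_bottle: Clear bottle with white cap, 60 mm in diameter, 125 mm high, loose on the bench left of the tray; origin: centre of its underside. Leave it alone.
- timer: White hand-held timer, 150 x 56 x 22 mm, loose on the bench right of the tray; origin: centre of its underside. Leave it alone.
Things that resemble listed ones, but are neither listed nor needed, are in the scene too. Leave any orange look-alike of the dish_carrier alone.

How it is judged:
On the way:
1. the slide carrier has been slid out of the bay below the lens ((x of slide_carrier in the frame of tray below -0.03 m or y of slide_carrier in the frame of tray below -0.03 m)), for 0.2 s.
At the end, for the whole second after the job is handed in: The dish carrier's centre is at x and y above 49.5 mm in the tray's frame (within 2.5 mm of both outer walls of the far left bay) and square to the tray within 0.05 rad; all three carriers lie flat on the tray floor (underside less than 4 mm above it, tilt under 0.05 rad), at rest (x of dish_carrier in the frame of tray above 0.0495 m and y of dish_carrier in the frame of tray above 0.0495 m and angle between the x axis of dish_carrier and the x axis of tray, either way round below 0.05 rad and z of each of dish_carrier, slide_carrier, vial_carrier in the frame of tray below 0.034 m and angle between each of dish_carrier, slide_carrier, vial_carrier's own z axis and vertical below 0.05 rad and linear speed of each of dish_carrier, slide_carrier, vial_carrier below 0.01 m/s); the robot touches nothing.
It fails at once if a carrier lifted more than 12 mm off the tray floor, or tipped more than 0.2 rad (z of any of dish_carrier, slide_carrier, vial_carrier in the frame of tray above 0.042 m or angle between any of dish_carrier, slide_carrier, vial_carrier's own z axis and vertical above 0.2 rad).
It fails at once if the microscope knocked by the robot (more than 10 N) (contact force between any of the arm, the fingers and microscope above 10 N).
It fails at once if a thing beside the tray moved more than 25 mm (distance of any of tip_box, reagent_bottle, timer from where it was at the start of the episode above 0.025 m).
It also fails if it takes over 61 s, if anything falls off the work surface, if the arm or the gripper's body presses on something with over 40 N, if the wrist force passes 120 N, or if a joint passes its speed limit or range.

### The arm

A 6-joint arm with a two-finger parallel gripper is mounted at the origin on the work surface. World frame = base frame: x ahead of the robot, y to its left, z up, the work surface at z = 0. Lengths are in m, angles in rad, forces in N, time in s.
With the tool pointing down it reaches from about 0.25 to 0.725 m from the base axis. Payload 4 kg.
Tool frame: the origin (TCP) lies at the very end of the fingers, on their centre line; the grasp point (between the pads) lies 19 mm behind it; z points along the fingers, y is the direction in which the jaws open and shut (so a half turn about z gives the same grasp; the last joint's range is limited). The gripper opens to 85 mm and grips with 20 to 120 N. Pads are 22 mm wide; open, the fingers measure 114 mm over their backs; the gripper's body (76 mm by 85 mm) begins 54 mm behind the grasp point. The pads swing forward as they close: fully open they stand 13 mm farther back than shut.
Start: joints at [-1.245, 0.241, 0.005, 1.335, 0, 1.571], TCP at [0.16, -0.474, 0.231] pointing down, gripper open.
Joint ranges: [-2.72, 2.72], [-1.05, 1.87], [-1.09, 1.28], [-1.99, 2.15], [-1.42, 1.44], [-3.14, 3.14]. Speed limits (rad/s): [2.79, 2.79, 3.14, 3.14, 3.14, 3.14].

### API

Orientations are given as a unit quaternion [x, y, z, w].
In Python, from workcell import get_obs, camera, camera_model, job_done, masks_of gives the robot as it stands.
- The arm moves only by the tool jog_arm, never from a script. Its argument "deltas" is a list that holds one entry, the list of rows, each a list of 7 numbers: the shift along the tool's x, y, z in mm, then the turn, a rotation vector about the tool's x, y, z in degrees, then the finger opening in mm, from 0 to 85.4. A call has 1 to 5 rows; each row shifts and turns the pose as measured when the row begins, along the tool's axes as they then stand; what a row does not reach is not made up. A row lasts 1/10 s, in which the tool goes at most 50 mm and 8.59 degrees, less where a joint would pass 70% of its speed; a pose out of reach is approached as far as the arm can. A call with a gripper value outside its range is refused whole. The fingers move at their own pace and stop on an object; the grip force is fixed at half the most. Time passes only in rows, so rows that do not move let the fingers close. It gives the time, the measured TCP pose, the force and the opening at its end, in the units of the state.
- get_obs(): the state, without advancing time (a new reading comes with each control period).
- camera(name): name is "scene" or "top"; returns the picture (384x512x3 uint8, red, green, blue); there is no depth.
- camera_model(name): a dict with "fovy" (degrees; the focal length in pixels is half the picture's height over the tangent of half this angle, whatever the lens; pixels are square), "cx", "cy" (the principal point, pixels), "k1" (the pictures are not rectified: a ray, as slopes to the right and down, at radius r is drawn at 1 + k1 r^2 times it, then the intrinsics apply), "pose" (4x4, takes a point from camera to world coordinates). Camera axes: x right, y down, z forward; pixel columns grow to the right and rows downward; lengths in m; the calibration is good to about 2 mm. A picture is of the moment at which its call begins. camera_model takes no time and is no camera call.
- job_done(): hands the job in, once; it reports no verdict.
Trained networks look in the newest picture that a camera, given by its name, has taken for a name from the list of things; names that differ only in an ending like _2 or _b are one class to them, and where a whole thing is asked for, a point or a joint stands for the part that bears it (a point fixed in the world has none). Each returns a list of dicts, best first, with "conf" (0 to 1); they miss things now and then, are a little off and sometimes report something else, mostly with a low value. They report only what shows in the picture. A call takes as long as a camera call. They do not tell look-alikes from the thing itself.
- masks_of(target, camera): "pixels" (384x512 bool, what is visible of it) and "at" ([column, row] in pixels, amid what is visible of it).
The state is a dict: "clock": time; "joint_pos": joint angles; "joint_vel": joint speeds; "tau": joint torques, N m; "eef_pos": TCP position; "tool_rot": TCP orientation; "ft_force": force on the tool from outside, world axes, zero at the start; "ft_torque": the same for the moment, N m; "grip_width": finger opening in m.
Only numpy, scipy, OpenCV 4.12 (cv2) and the standard library are available. Lean on these libraries where they do the work, as an engineer would, in place of code of your own. Each camera call takes 0.05 s, during which the arm holds its last target. There are 200 camera calls.

## Working session

There is one attempt and no reset: what is moved stays moved. The work goes in short steps, Python scripts to look and compute and a tool call to move; the robot and the scene stay as the last step left them, time stands still between calls to the robot, and variables do not carry over. Pictures are saved under pics/ and viewed, about 8 in all and at most 12, crops included, and the job is handed in when it is done.

Besides the shell and the picture viewer there is one more tool, called after "Request:" as name(argument=value, ...), one argument or row to a line, values as JSON. jog_arm: Moves the arm, as the interface text tells. Its arguments: {"type":"object","properties":{"deltas":{"type":"array"}},"required":["deltas"]}

```bash
mkdir -p pics; ls; python3 - <<'E'
from workcell import *
import cv2, numpy as np
for n in("scene","top"):
    im=camera(n); m=camera_model(n); print(n,m)
    cv2.imwrite(f"pics/{n}0.png",im[:,:,::-1])
    for t in("tray","dish_carrier","slide_carrier","vial_carrier","dish_tab","microscope","tip_box","reagent_bottle","timer"):
        for r in masks_of(t,n)[:4]:
            p=r["pixels"]; ys,xs=np.nonzero(p); print(t,round(r["conf"],2),np.round(r["at"]),p.sum(),xs.min(),xs.max(),ys.min(),ys.max())
o=get_obs();print(o)
E
```

```text
pics
scene {'fovy': 54.08682658109416, 'cx': 255.7227531943408, 'cy': 189.89719741083178, 'k1': -0.05332679446086536, 'pose': array([[-0.40438887,  0.5137228 , -0.75667598,  1.54846994],
       [ 0.91441373,  0.21099143, -0.34544195,  0.41974771],
       [-0.01780926, -0.83160779, -0.55507776,  0.76890841],
       [ 0.        ,  0.        ,  0.        ,  1.        ]])}
tray 0.66 [254. 228.] 1444 213 295 185 247
tray 0.31 [238. 207.] 703 219 253 191 225
dish_carrier 0.68 [178. 226.] 848 162 199 215 247
dish_carrier 0.64 [238. 211.] 714 218 253 190 225
dish_carrier 0.35 [370. 199.] 596 359 379 178 215
slide_carrier 0.78 [265. 218.] 742 248 283 200 233
slide_carrier 0.46 [166. 201.] 490 148 188 189 213
vial_carrier 0.81 [283. 200.] 468 262 295 181 215
dish_tab 0.84 [183. 231.] 872 162 199 215 246
dish_tab 0.61 [237. 208.] 719 219 253 191 225
microscope 0.64 [296. 189.] 4069 255 322 139 281
tip_box 0.92 [196. 169.] 727 178 212 154 182
reagent_bottle 0.86 [370. 200.] 537 359 378 179 215
reagent_bottle 0.21 [295. 194.] 4109 255 323 138 281
timer 0.47 [238. 208.] 704 219 253 190 225
timer 0
[... 1124 characters left out ...]
4
{'clock': 1.0, 'joint_pos': array([-1.24503474e+00,  2.40556992e-01,  4.99018095e-03,  1.33515008e+00,
       -5.67680036e-06,  1.57080039e+00]), 'joint_vel': array([-1.40133175e-03,  2.36056162e-03,  6.80600935e-04,  1.37482320e-04,
       -6.04272215e-04,  8.59877440e-05]), 'tau': array([ 4.41214461e-04, -3.72216904e+01,  2.52696294e+01,  1.10974750e-03,
        7.91892717e-05, -2.92541841e-06]), 'eef_pos': array([ 0.16001847, -0.47371868,  0.23132421]), 'tool_rot': array([9.86764553e-01, 1.62159538e-01, 3.63961205e-06, 3.96503290e-05]), 'ft_force': array([-0.33703977, -0.46809241, -0.33743754]), 'ft_torque': array([0.003558  , 0.00926735, 0.04569325]), 'grip_width': 0.08533880902000322}
```

```bash
python3 - <<'E'
import cv2
a=cv2.imread("pics/top0.png")[90:310,110:410]
cv2.imwrite("pics/top0c.png",cv2.resize(a,None,fx=2.6,fy=2.6,interpolation=cv2.INTER_CUBIC))
a=cv2.imread("pics/scene0.png")[120:300,140:400]
cv2.imwrite("pics/scene0c.png",cv2.resize(a,None,fx=3,fy=3,interpolation=cv2.INTER_CUBIC))
E
```

```text
(no output)
```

View pics/top0c.png

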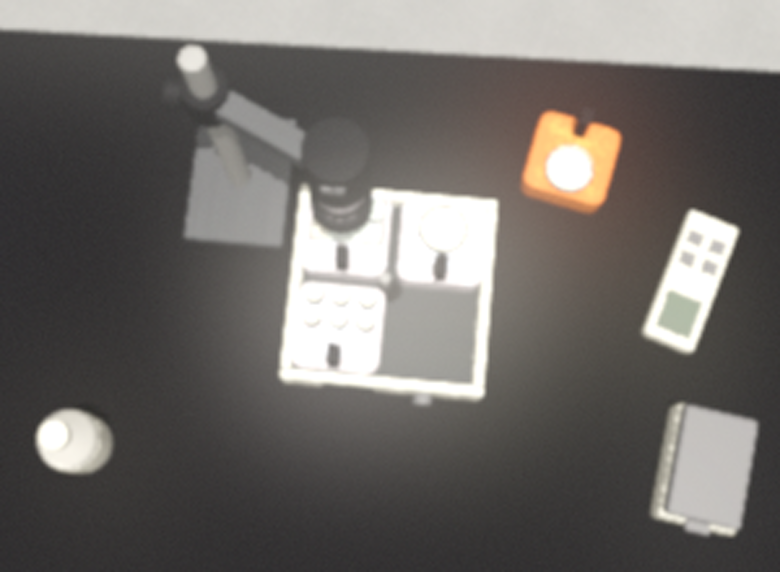

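View pics/scene0c.png

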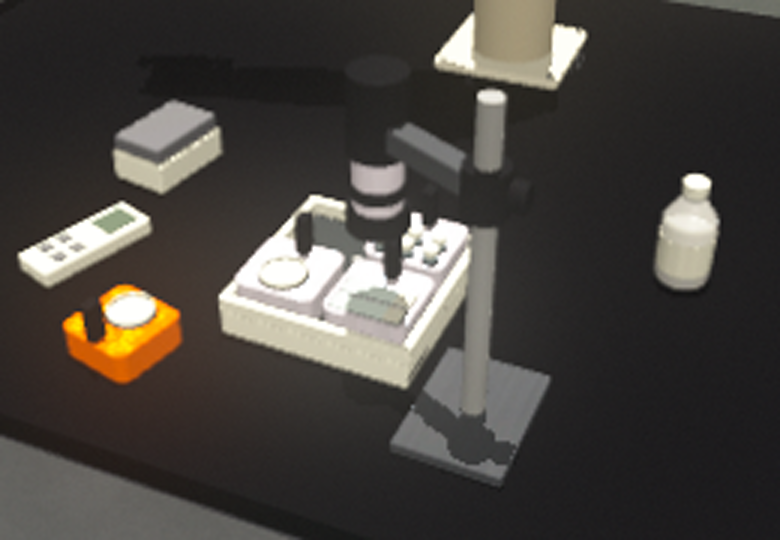

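Candidates for the dish carrier (top camera): the white one at px (279,182), in the tray's far right bay, and the orange one at px (329,153), off the tray. The white one fits the description: aluminium, in the tray, round dish, tab towards the robot. The vial carrier is near left at (242,218), the slide carrier is under the lens at (247,186), and near right is free. The plan is vial NL→NR, slide FL→NL, dish FR→FL. Next I fit the tray pose.

```bash
cat > h.py <<'E'
import numpy as np, cv2
from scipy.spatial.transform import Rotation as R
from workcell import *
def proj(P,m,h=384):
    T=np.linalg.inv(m["pose"]); c=np.atleast_2d(P)@T[:3,:3].T+T[:3,3]
    s=c[:,:2]/c[:,2:]; s=s*(1+m["k1"]*(s**2).sum(1,keepdims=True))
    return s*(h/2/np.tan(np.radians(m["fovy"]/2)))+[m["cx"],m["cy"]]
def unproj(px,z,m,h=384):
    u=(np.array(px,float)-[m["cx"],m["cy"]])/(h/2/np.tan(np.radians(m["fovy"]/2))); s=u.copy()
    for _ in range(8): s=u/(1+m["k1"]*(s@s))
    d=m["pose"][:3,:3]@[s[0],s[1],1]; o=m["pose"][:3,3]
    return o+d*(z-o[2])/d[2]
def t2w(P,q):
    P=np.atleast_2d(P); c,s=np.cos(q[2]),np.sin(q[2])
    return np.c_[q[0]+c*P[:,0]-s*P[:,1], q[1]+s*P[:,0]+c*P[:,1], P[:,2]]
E
cat > fit.py <<'E'
from h import *
from scipy.optimize import minimize
ims={n:cv2.imread(f"pics/{n}0.png") for n in("top","scene")}
M={n:camera_model(n) for n in ims}
for p in [(226.5,162),(301.5,167),(296,242.7),(218.5,236)]: print(unproj(p,.048,M["top"]))
a=.107; g=np.linspace(-a,a,60)
def outline(z,sides): 
    L={"f":np.c_[g*0+a,g],"n":np.c_[g*0-a,g],"l":np.c_[g,g*0+a],"r":np.c_[g,g*0-a]}
    return np.vstack([np.c_[L[s],np.full(60,z)] for s in sides])
G={}
for n,im in ims.items():
    b=cv2.GaussianBlur(cv2.cvtColor(im,6).astype(np.float32),(0,0),1.5)
    G[n]=np.hypot(cv2.Sobel(b,5,1,0),cv2.Sobel(b,5,0,1)); G[n]=np.minimum(G[n],np.percentile(G[n],98))
def score(q,use):
    t=0
    for n,sd in use:
        p=proj(t2w(outline(.048,sd),q),M[n]).astype(np.float32)
        t-=cv2.remap(G[n],p[:,:1],p[:,1:],1).mean()/G[n].max()
    return t
for use in ([("top","nrl")],[("top","nrlf")],[("top","nrl"),("scene","nr")]):
    best=min((minimize(score,[x,y,w],args=(use,),method="Nelder-Mead",options=dict(initial_simplex=[[x,y,w],[x+.01,y,w],[x,y+.01,w],[x,y,w+.06]])) for x in(.40,.43,.46) for y in(-.03,0.,.03) for w in(-.1,-.03)),key=lambda r:r.fun)
    print(use,best.x,best.fun)
E
python3 fit.py
```

```text
[0.7643994 0.1212227 0.048    ]
[ 0.76216357 -0.09184005  0.048     ]
[ 0.54695747 -0.08477934  0.048     ]
[0.55277155 0.12750507 0.048     ]
[('top', 'nrl')] [ 0.65622624  0.0209619  -0.03165476] -0.9891958832740784
[('top', 'nrlf')] [ 0.44319977  0.02836628 -0.03543361] -0.27800092101097107
[('top', 'nrl'), ('scene', 'nr')] [ 0.65535632  0.02044879 -0.02135569] -1.8855340480804443
```

```bash
sed -i 's/(.40,.43,.46)/(.645,.655,.665)/;s/(-.03,0.,.03)/(.01,.02,.03)/' fit.py; sed -i 's/for use in (/for use in ([("top","nrlf")],[("top","nrlf"),("scene","fr")],/' fit.py; python3 fit.py | tail -5
cat > tabs.py <<'E'
from h import *
q=[.6558,.0203,-.028]
for n in("top","scene"):
    im=cv2.imread(f"pics/{n}0.png"); m=camera_model(n)
    for nm,(x,y) in dict(slide=(18,52),vial=(-86,52),dish=(18,-52)).items():
        P=t2w([[x/1e3,y/1e3,z] for z in(.065,.11)],q); p=proj(P,m)
        cv2.line(im,*[tuple(np.round(v).astype(int)) for v in p],(0,0,255),1)
        print(n,nm,P[1].round(3),p.round(1).tolist())
    o=np.array([[1,1],[1,-1],[-1,-1],[-1,1]])*.107
    cv2.polylines(im,[np.round(proj(t2w(np.c_[o,[.048]*4],q),m)).astype(int)],True,(0,200,0),1)
    im=im[155:255,205:310]; cv2.imwrite(f"pics/{n}_t.png",cv2.resize(im,(400,380),interpolation=2))
cv2.imwrite("pics/t.png",np.hstack([cv2.imread(f"pics/{n}_t.png") for n in("top","scene")]))
E
python3 tabs.py
```

```text
[('top', 'nrlf')] [ 0.65802347  0.02087927 -0.03022511] -0.9235978722572327
[('top', 'nrlf'), ('scene', 'fr')] [ 0.65656214  0.02039966 -0.02323976] -1.51437509059906
[('top', 'nrl')] [ 0.65618419  0.02096137 -0.03212946] -0.9892604947090149
[('top', 'nrlf')] [ 0.65802347  0.02087927 -0.03022511] -0.9235978722572327
[('top', 'nrl'), ('scene', 'nr')] [ 0.65531554  0.02053818 -0.02151118] -1.8856674432754517
top slide [0.675 0.072 0.11 ] [[241.6, 192.2], [241.0, 188.4]]
top vial [0.571 0.075 0.11 ] [[238.0, 229.5], [237.3, 227.1]]
top dish [ 0.672 -0.032  0.11 ] [[279.2, 195.4], [280.1, 191.7]]
scene slide [0.675 0.072 0.11 ] [[271.0, 210.2], [271.0, 198.4]]
scene vial [0.571 0.075 0.11 ] [[283.5, 193.1], [283.8, 181.7]]
scene dish [ 0.672 -0.032  0.11 ] [[241.3, 202.3], [240.7, 190.7]]
```

View pics/t.png

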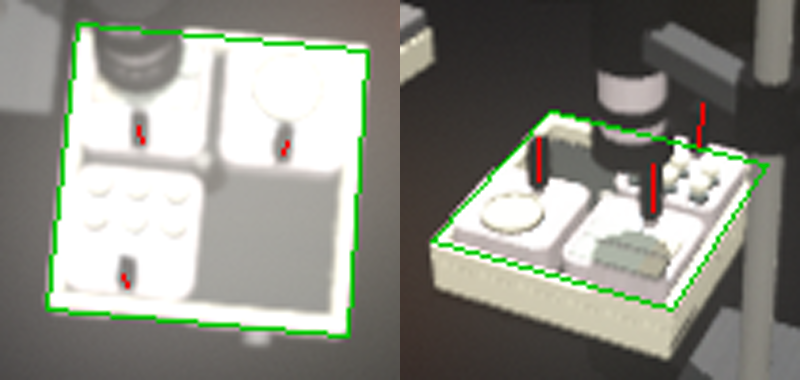

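```bash
cat > plan.py <<'E'
# usage: plan.py x y z(mm above floor, grasp point, tray frame) lean_deg  -> rows from the measured pose
import sys
from h import *
q=[.656,.0205,-.028]
def plan(x,y,z,lean,v=45,back=19):
    o=get_obs(); p0=o["eef_pos"]; r0=R.from_quat(o["tool_rot"])
    base=R.from_euler("z",q[2])*R.from_quat([1,0,0,0])
    r1=base*R.from_rotvec([0,np.radians(lean),0])
    g=t2w([[x/1e3,y/1e3,.03+z/1e3]],q)[0]; p1=g+r1.apply([0,0,back/1e3])
    dr=(r0.inv()*r1).as_rotvec(degrees=True)
    n=int(np.ceil(max(np.linalg.norm(p1-p0)*1e3/v,np.linalg.norm(dr)/8,1)))
    print("from",p0.round(4),"to",p1.round(4),"rows",n)
    for k in range(min(n,10)):
        rk=r0*R.from_rotvec(dr*k/n,degrees=True)
        print((rk.inv().apply((p1-p0)/n)*1e3).round(1).tolist(),(dr/n).round(2).tolist())
def where():
    o=get_obs(); r=R.from_quat(o["tool_rot"]); g=o["eef_pos"]-r.apply([0,0,.019])
    c,s=np.cos(q[2]),np.sin(q[2]); d=g-[q[0],q[1],.03]
    z=r.apply([0,0,1]); e=(R.from_euler("z",q[2])*R.from_quat([1,0,0,0])).inv()*r
    print("t",round(o["clock"],2),"grasp tray mm",np.round([1e3*(c*d[0]+s*d[1]),1e3*(-s*d[0]+c*d[1]),1e3*d[2]],1),"rot err",e.as_rotvec(degrees=True).round(2),"F",o["ft_force"].round(1),"M",o["ft_torque"].round(2),"w",round(o["grip_width"]*1e3,1))
if __name__=="__main__":
    where()
    if len(sys.argv)>1: plan(*map(float,sys.argv[1:]))
E
python3 plan.py -86 52 130 0
```

```text
t 1.0 grasp tray mm [-482.  -507.9  220.3] rot err [ -0.     0.   -20.27] F [-0.3 -0.5 -0.3] M [0.   0.01 0.05] w 85.3
from [ 0.16   -0.4737  0.2313] to [0.5715 0.0749 0.141 ] rows 16
[35.3, -24.3, 5.6] [0.0, -0.0, 1.27]
[34.8, -25.0, 5.6] [0.0, -0.0, 1.27]
[34.2, -25.8, 5.6] [0.0, -0.0, 1.27]
[33.7, -26.5, 5.6] [0.0, -0.0, 1.27]
[33.1, -27.3, 5.6] [0.0, -0.0, 1.27]
[32.4, -28.0, 5.6] [0.0, -0.0, 1.27]
[31.8, -28.7, 5.6] [0.0, -0.0, 1.27]
[31.2, -29.4, 5.6] [0.0, -0.0, 1.27]
[30.5, -30.1, 5.6] [0.0, -0.0, 1.27]
[29.8, -30.8, 5.6] [0.0, -0.0, 1.27]
```

Request:
jog_arm(
  deltas=[
    [[35,-25,0,0,0,1.3,85],[35,-25,0,0,0,1.3,85],[34,-26,2,0,0,1.3,85],[34,-26,4,0,0,1.3,85],[33,-27,4,0,0,1.3,85]],
  ],
)

```text
clock: 1.5
eef_pos: [0.2911, -0.303, 0.2209]
tool_rot: [0.995, 0.098, 0.001, 0.002]
ft_force: [0.7, 0.1, -0.3]
grip_width: 0.0847
```

Request:
jog_arm(
  deltas=[
    [[32,-28,5,0,0,1.3,85],[32,-29,5,0,0,1.3,85],[31,-29,5,0,0,1.3,85],[30,-30,5,0,0,1.3,85],[30,-31,5,0,0,1.3,85]],
  ],
)

```text
clock: 2.0
eef_pos: [0.4277, -0.1276, 0.1963]
tool_rot: [0.999, 0.038, 0.003, 0.004]
ft_force: [0.7, -0.4, 0.3]
grip_width: 0.0853
```

```bash
python3 plan.py -86 52 120 0
```

```text
t 2.0 grasp tray mm [-224.2 -154.3  185.3] rot err [-0.41  0.37 -5.96] F [ 0.7 -0.4  0.3] M [-0.06 -0.04 -0.02] w 85.3
from [ 0.4277 -0.1276  0.1963] to [0.5715 0.0749 0.131 ] rows 6
[26.4, -31.9, 10.8] [0.07, -0.06, 0.99]
[25.8, -32.4, 10.8] [0.07, -0.06, 0.99]
[25.3, -32.8, 10.8] [0.07, -0.06, 0.99]
[24.7, -33.2, 10.8] [0.07, -0.06, 0.99]
[24.2, -33.6, 10.8] [0.07, -0.06, 0.99]
[23.6, -34.0, 10.9] [0.07, -0.06, 0.99]
```

Request:
jog_arm(
  deltas=[
    [[26,-32,8,0,0,1.1,85],[26,-32,8,0,0,1.1,85],[25,-33,9,0,0,1.1,85],[25,-33,10,0,0,1.1,85],[24,-33,10,0,0,1.1,85]],
  ],
)

```text
clock: 2.5
eef_pos: [0.5538, 0.0214, 0.1513]
tool_rot: [1.0, 0.016, 0.006, -0.008]
ft_force: [-0.7, 0.2, 0.8]
grip_width: 0.0846
```

```bash
python3 plan.py -86 52 110 0; python3 - <<'E'
from h import *
a=[cv2.resize(camera(n)[150:260,200:320,::-1],(390,358),interpolation=2) for n in("top","scene")]
cv2.imwrite("pics/v1.png",np.hstack(a))
E
```

```text
t 2.5 grasp tray mm [-102.4   -2.3  140.3] rot err [ 0.95  0.63 -3.4 ] F [-0.7  0.2  0.8] M [-0.05  0.02  0.04] w 84.6
from [0.5538 0.0214 0.1513] to [0.5715 0.0749 0.121 ] rows 2
[9.5, -26.2, 15.7] [-0.47, -0.31, 1.7]
[8.8, -26.6, 15.4] [-0.47, -0.31, 1.7]
```

View pics/v1.png

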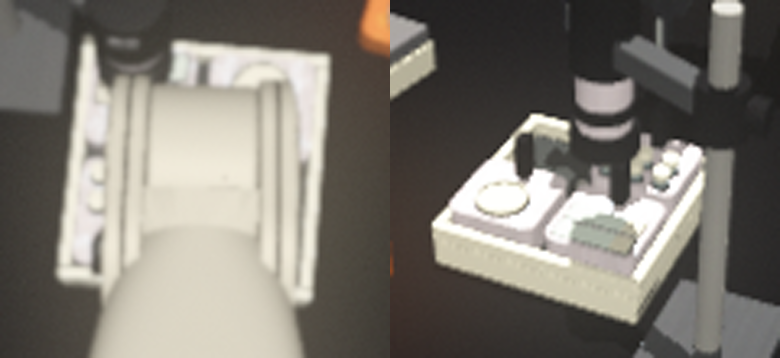

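The tool is above the tray's near middle, with the wrist block between the bays and the lens barrel clear to its upper left (crop px ~(135,40)). I'll lean 20° for the vial tab to keep the wrist away from the barrel.

```bash
python3 - <<'E'
from plan import *
plan(-86,52,108,20,v=20)
E
```

```text
from [0.5546 0.0205 0.1496] to [0.578  0.0747 0.1201] rows 4
[6.2, -13.3, 7.6] [-0.37, 4.86, 0.77]
[5.3, -13.4, 8.0] [-0.37, 4.86, 0.77]
[4.4, -13.5, 8.4] [-0.37, 4.86, 0.77]
[3.5, -13.6, 8.6] [-0.37, 4.86, 0.77]
```

Request:
jog_arm(
  deltas=[
    [[6,-11,3,-0.4,5,0.8,85],[5,-12,6,-0.4,5,0.8,85],[4,-12,7,-0.4,5,0.8,85],[3,-12,8,-0.4,5,0.8,85],[0,-6,3,0,0,0,85]],
  ],
)

```text
clock: 3.1
eef_pos: [0.5753, 0.0259, 0.1243]
tool_rot: [0.983, 0.019, 0.182, -0.012]
ft_force: [-1.5, -0.2, -0.4]
grip_width: 0.0846
```

```bash
python3 plan.py -86 52 66 20
```

```text
t 3.1 grasp tray mm [-87.5   2.4 112.1] rot err [ 1.73 20.9  -3.82] F [-1.5 -0.2 -0.4] M [-0.01  0.36  0.  ] w 84.6
from [0.5753 0.0259 0.1243] to [0.578  0.0747 0.0781] rows 2
[-6.2, -23.9, 22.8] [-1.18, -0.46, 1.72]
[-6.7, -24.2, 22.4] [-1.18, -0.46, 1.72]
```

```bash
python3 - <<'E'
from h import *
o=get_obs(); print(o["clock"],o["joint_pos"].round(3),o["joint_vel"].round(3),o["tau"].round(2),o["ft_force"].round(2))
cv2.imwrite("pics/v2.png",np.hstack([cv2.resize(camera(n)[100:310,130:410,::-1],(400,300)) for n in("top","scene")]))
o=get_obs(); print(o["clock"],o["joint_pos"].round(3),o["tau"].round(2))
E
```

```text
3.1 [ 0.035  0.219 -0.398  0.589  0.019  3.141] [ 0.045  0.052  0.078 -0.011  0.01  -0.001] [ -0.15 -36.45  25.01  -4.2    0.05   0.  ] [-1.52 -0.22 -0.36]
3.2 [ 0.036  0.221 -0.388  0.592  0.019  3.141] [ 3.000e-02 -3.506e+01  2.273e+01 -2.720e+00  7.000e-02  0.000e+00]
```

View pics/v2.png

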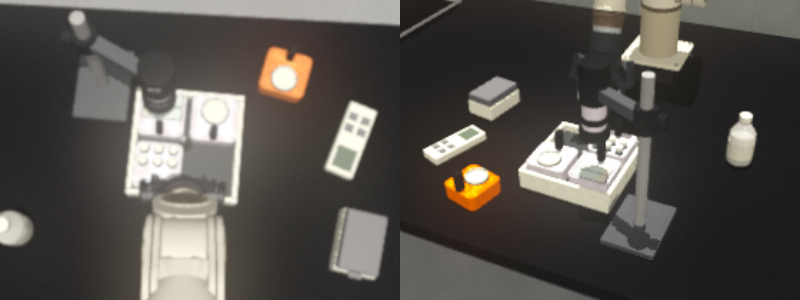

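The cause is joint 6 at its range limit (3.141), not contact. I'll make the half turn for the equivalent grasp.

Request:
jog_arm(
  deltas=[
    [[0,0,-6,0,0,-8.5,85],[0,0,-5,0,0,-8.5,85],[0,0,0,0,0,-8.5,85],[0,0,0,0,0,-8.5,85],[0,0,0,0,0,-8.5,85]],
  ],
)

```text
clock: 3.7
eef_pos: [0.5845, 0.0252, 0.1461]
tool_rot: [0.906, 0.38, 0.177, 0.057]
ft_force: [-0.1, 0.6, -0.5]
grip_width: 0.0852
```

Request:
jog_arm(
  deltas=[
    [[0,0,0,0,0,-8.5,85],[0,0,0,0,0,-8.5,85],[0,0,0,0,0,-8.5,85],[0,0,0,0,0,-8.5,85],[0,0,0,0,0,-8.5,85]],
  ],
)

```text
clock: 4.2
eef_pos: [0.595, 0.0244, 0.1552]
tool_rot: [0.704, 0.685, 0.146, 0.121]
ft_force: [0.1, -0.1, 1.1]
grip_width: 0.0852
```

Request:
jog_arm(
  deltas=[
    [[0,0,0,0,0,-8.5,85],[0,0,0,0,0,-8.5,85],[0,0,0,0,0,-8.5,85],[0,0,0,0,0,-8.5,85],[0,0,0,0,0,-8.5,85]],
  ],
)

```text
clock: 4.7
eef_pos: [0.6052, 0.0234, 0.1643]
tool_rot: [0.404, 0.894, 0.092, 0.169]
ft_force: [0.2, -0.6, 0.0]
grip_width: 0.0849
```

Request:
jog_arm(
  deltas=[
    [[0,0,0,0,0,-8.5,85],[0,0,0,0,0,-8.5,85],[0,0,0,0,0,-8.5,85],[0,0,0,0,0,-8.5,85],[0,0,0,0,0,-8.5,85]],
  ],
)

```text
clock: 5.2
eef_pos: [0.6151, 0.0225, 0.1734]
tool_rot: [0.048, 0.979, 0.024, 0.194]
ft_force: [-0.6, -0.2, 0.3]
grip_width: 0.085
```

```bash
sed -i 's/R.from_euler("z",q\[2\])/R.from_euler("z",q[2]+np.pi)/g; s/np.radians(lean),0\]/-np.radians(lean),0]/' plan.py; python3 - <<'E'
from plan import *
where(); print(get_obs()["joint_pos"].round(3)); plan(-86,52,108,20,v=20)
E
```

```text
t 5.2 grasp tray mm [-4.82e+01  1.00e-01  1.61e+02] rot err [ -3.03 -22.36   3.99] F [-0.6 -0.2  0.3] M [-0.03  0.38  0.01] w 85.0
[ 0.028  0.224 -0.258  0.696  0.016  0.13 ]
from [0.6151 0.0225 0.1734] to [0.578  0.0747 0.1201] rows 5
[11.9, 9.1, 7.3] [0.45, 0.47, -0.89]
[11.7, 9.3, 7.3] [0.45, 0.47, -0.89]
[11.5, 9.5, 7.3] [0.45, 0.47, -0.89]
[11.3, 9.8, 7.3] [0.45, 0.47, -0.89]
[11.1, 10.0, 7.4] [0.45, 0.47, -0.89]
```

Request:
jog_arm(
  deltas=[
    [[12,9,7,0.4,0.5,-0.9,85],[12,9,7,0.4,0.5,-0.9,85],[12,10,7,0.4,0.5,-0.9,85],[12,10,7,0.4,0.5,-0.9,85],[11,10,7,0.4,0.5,-0.9,85]],
  ],
)

```text
clock: 5.7
eef_pos: [0.578, 0.0785, 0.1215]
tool_rot: [0.015, 0.985, -0.001, 0.173]
ft_force: [-0.5, 0.6, -0.0]
grip_width: 0.0851
```

```bash
python3 - <<'E'
from plan import *
where(); plan(-86,52,66,20,v=16)
E
```

```text
t 5.7 grasp tray mm [-86.   55.7 109.4] rot err [ -0.12 -19.94   0.09] F [-0.5  0.6 -0. ] M [ 0.01  0.36 -0.02] w 85.1
from [0.578  0.0785 0.1215] to [0.578  0.0747 0.0781] rows 3
[4.9, -1.3, 13.6] [0.04, -0.02, -0.04]
[4.9, -1.3, 13.6] [0.04, -0.02, -0.04]
[4.9, -1.3, 13.6] [0.04, -0.02, -0.04]
```

Request:
jog_arm(
  deltas=[
    [[5,-2,13,0,0,0,85],[5,-1,13,0,0,0,85],[4,-1,12,0,0,0,85],[0,0,0,0,0,0,85]],
  ],
)

```text
clock: 6.1
eef_pos: [0.5703, 0.0808, 0.0736]
tool_rot: [0.011, 0.986, -0.002, 0.167]
ft_force: [-0.4, 0.2, -1.7]
grip_width: 0.0847
```

```bash
python3 - <<'E'
from plan import *
where(); plan(-86,52,66,20,v=16)
cv2.imwrite("pics/v3.png",np.hstack([cv2.resize(camera(n)[150:260,200:320,::-1],(390,358),interpolation=2) for n in("top","scene")]))
E
```

```text
t 6.1 grasp tray mm [-93.6  57.8  61.6] rot err [ -0.07 -19.27  -0.34] F [-0.4  0.2 -1.7] M [ 0.05  0.36 -0.  ] w 84.7
from [0.5703 0.0808 0.0736] to [0.578  0.0747 0.0781] rows 1
[-8.9, -5.9, -1.7] [0.13, -0.73, 0.32]
```

View pics/v3.png

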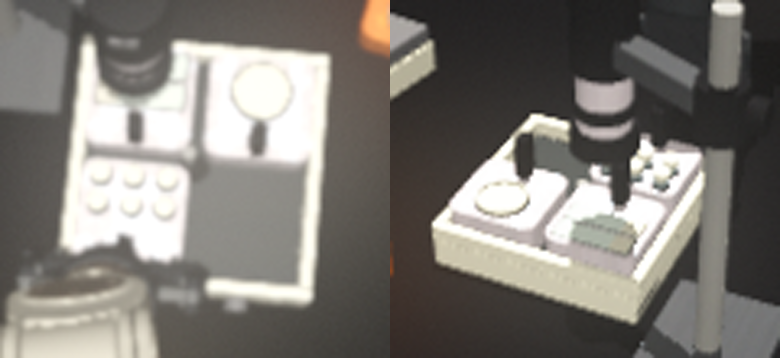

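The fingers straddle the vial tab (top crop around (120,250)), about 8 mm too near. I'll correct that and close.

Request:
jog_arm(
  deltas=[
    [[-7,-4,-1,0,-0.5,0.3,85],[0,0,0,0,0,0,85],[0,0,0,0,0,0,40]],
  ],
)

```text
clock: 6.5
eef_pos: [0.5803, 0.0773, 0.0816]
tool_rot: [0.014, 0.984, -0.001, 0.176]
ft_force: [0.1, -0.5, -0.5]
grip_width: 0.0731
```

```bash
python3 - <<'E'
from plan import *
where(); plan(-86,52,66,20,v=16)
E
```

```text
t 6.5 grasp tray mm [-83.8  54.6  69.4] rot err [-2.100e-01 -2.024e+01 -2.000e-02] F [ 0.1 -0.5 -0.5] M [-0.08  0.31  0.  ] w 73.1
from [0.5803 0.0773 0.0816] to [0.578  0.0747 0.0781] rows 1
[3.3, -2.6, 2.5] [0.21, 0.24, -0.02]
```

Request:
jog_arm(
  deltas=[
    [[2,-2,2,0,0,0,10],[0,0,0,0,0,0,10],[0,0,0,0,0,0,0],[0,0,0,0,0,0,0],[0,0,0,0,0,0,0]],
  ],
)

```text
clock: 7.0
eef_pos: [0.5799, 0.0749, 0.0804]
tool_rot: [0.014, 0.984, -0.0, 0.177]
ft_force: [0.8, 0.5, -1.5]
grip_width: 0.0134
```

```bash
python3 - <<'E'
from plan import *
where(); plan(-86,52,66,20,v=16)
E
```

```text
t 7.0 grasp tray mm [-84.2  52.1  68.2] rot err [ -0.23 -20.39   0.03] F [ 0.8  0.5 -1.5] M [0.01 0.34 0.09] w 13.4
from [0.5799 0.0749 0.0804] to [0.578  0.0747 0.0781] rows 1
[2.5, -0.2, 1.4] [0.22, 0.39, -0.07]
```

Request:
jog_arm(
  deltas=[
    [[0,-8,0,0,0,0,0],[0,-15,0,0,0,0,0],[0,-15,0,0,0,0,0],[0,-15,0,0,0,0,0],[0,-10,0,0,0,0,0]],
  ],
)

```text
clock: 7.5
eef_pos: [0.5786, 0.0114, 0.0804]
tool_rot: [0.011, 0.984, 0.001, 0.178]
ft_force: [-0.7, 0.7, 0.2]
grip_width: 0.0131
```

```bash
python3 - <<'E'
from plan import *
where(); plan(-84.2,-52,68,20,v=16)
E
```

```text
t 7.5 grasp tray mm [-83.8 -11.5  68.2] rot err [ -0.39 -20.45  -0.29] F [-0.7  0.7  0.2] M [0.1  0.39 0.16] w 13.1
from [0.5786 0.0114 0.0804] to [ 0.5769 -0.0293  0.0801] rows 3
[0.3, -13.6, -0.1] [0.14, 0.15, 0.07]
[0.3, -13.6, -0.1] [0.14, 0.15, 0.07]
[0.2, -13.6, -0.0] [0.14, 0.15, 0.07]
```

Smooth, with low force. I'll continue to the right wall.

Request:
jog_arm(
  deltas=[
    [[0,-12,0,0,0,0,0],[0,-12,0,0,0,0,0],[0,-10,0,0,0,0,0],[0,-4,0,0,0,0,0],[0,-2,0,0,0,0,0]],
  ],
)

```text
clock: 8.0
eef_pos: [0.5778, -0.0267, 0.0811]
tool_rot: [0.009, 0.984, 0.009, 0.178]
ft_force: [-1.8, 7.5, 2.5]
grip_width: 0.0129
```

```bash
python3 - <<'E'
from plan import *
where(); plan(-84.2,-52,68,20,v=16)
E
```

```text
t 8.0 grasp tray mm [-83.5 -49.8  68.9] rot err [ -1.28 -20.51  -0.51] F [-1.8  7.5  2.5] M [1.3  0.56 0.41] w 12.9
from [ 0.5778 -0.0267  0.0811] to [ 0.5769 -0.0293  0.0801] rows 1
[1.2, -2.7, 0.6] [1.34, 0.51, 0.28]
```

Request:
jog_arm(
  deltas=[
    [[0,1,0,0.5,0,0,0],[0,0,0,0.3,0,0,30],[0,0,0,0,0,0,85],[0,0,0,0,0,0,85],[0,0,0,0,0,0,85]],
  ],
)

```text
clock: 8.5
eef_pos: [0.5771, -0.0275, 0.0803]
tool_rot: [0.012, 0.984, 0.0, 0.177]
ft_force: [-0.6, 0.2, 0.4]
grip_width: 0.0704
```

```bash
python3 - <<'E'
from plan import *
where(); plan(-86,-50,125,20,v=25)
E
```

```text
t 8.5 grasp tray mm [-84.2 -50.3  68.1] rot err [ -0.31 -20.41  -0.26] F [-0.6  0.2  0.4] M [-0.01  0.31  0.02] w 70.4
from [ 0.5771 -0.0275  0.0803] to [ 0.5751 -0.0273  0.1371] rows 3
[-6.0, 0.2, -18.0] [0.12, 0.14, 0.07]
[-6.0, 0.1, -18.0] [0.12, 0.14, 0.07]
[-5.9, 0.1, -18.0] [0.12, 0.14, 0.07]
```

Request:
jog_arm(
  deltas=[
    [[-6,0,-17,0,0,0,85],[-6,0,-18,0,0,0,85],[-6,0,-18,0,0,0,85],[0,8,0,0,0,0,85]],
  ],
)

```text
clock: 8.9
eef_pos: [0.575, -0.021, 0.1369]
tool_rot: [0.013, 0.984, -0.0, 0.176]
ft_force: [0.3, -0.5, 0.2]
grip_width: 0.0848
```

```bash
python3 - <<'E'
from plan import *
where(); plan(-26,52,114,42,v=25)
cv2.imwrite("pics/v4.png",np.hstack([cv2.resize(camera(n)[150:260,200:320,::-1],(390,358),interpolation=2) for n in("top","scene")]))
E
```

```text
t 8.9 grasp tray mm [-86.4 -43.8 124.7] rot err [ -0.23 -20.27  -0.12] F [ 0.3 -0.5  0.2] M [ 0.06  0.33 -0.02] w 84.8
from [ 0.575  -0.021   0.1369] to [0.6442 0.0729 0.1299] rows 5
[-12.0, 19.1, 6.0] [0.05, -4.35, 0.01]
[-11.5, 19.1, 6.9] [0.05, -4.35, 0.01]
[-11.0, 19.1, 7.7] [0.05, -4.35, 0.01]
[-10.4, 19.1, 8.5] [0.05, -4.35, 0.01]
[-9.7, 19.1, 9.3] [0.05, -4.35, 0.01]
```

View pics/v4.png

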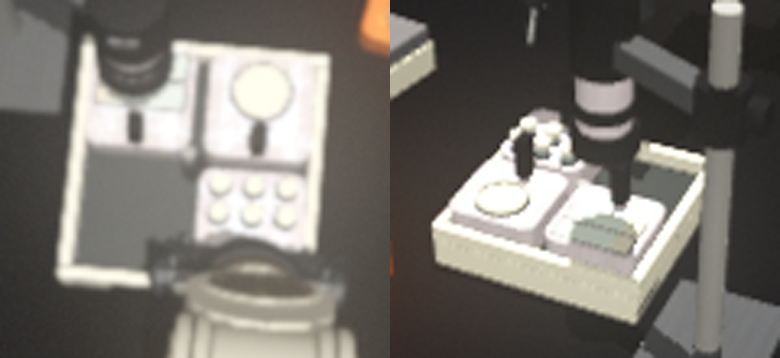

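The vial carrier now sits flat in the near right bay (top crop (250,205)) and near left is free. The slide tab is at top crop (135,128). I'll go there leaning 42°.

Request:
jog_arm(
  deltas=[
    [[-8,19,2,0,-4.4,0,85],[-9,19,4,0,-4.4,0,85],[-10,19,6,0,-4.4,0,85],[-10,19,7,0,-4.4,0,85],[-8,12,7,0,-4.4,0,85]],
  ],
)

```text
clock: 9.5
eef_pos: [0.6272, 0.0689, 0.1295]
tool_rot: [0.013, 0.932, -0.003, 0.362]
ft_force: [0.1, -0.3, -0.9]
grip_width: 0.0849
```

```bash
python3 - <<'E'
from plan import *
where(); plan(-22,52.5,109,42,v=16)
E
```

```text
t 9.5 grasp tray mm [-43.   47.5 113.5] rot err [ -0.26 -42.44  -0.06] F [ 0.1 -0.3 -0.9] M [ 0.06  0.66 -0.02] w 84.9
from [0.6272 0.0689 0.1295] to [0.6482 0.0732 0.1249] rows 2
[-6.2, 2.4, 8.8] [0.13, 0.22, -0.02]
[-6.2, 2.4, 8.7] [0.13, 0.22, -0.02]
```

Request:
jog_arm(
  deltas=[
    [[-6,3,8,0,0,0,85],[-5,1,7,0,0,0,85],[0,0,8,0,0,0,85],[0,0,10,0,0,0,85],[0,0,5,0,0,0,85]],
  ],
)

```text
clock: 10.0
eef_pos: [0.6603, 0.0725, 0.1017]
tool_rot: [0.011, 0.934, -0.004, 0.357]
ft_force: [-0.2, -1.0, -0.2]
grip_width: 0.0847
```

```bash
python3 - <<'E'
from plan import *
where(); plan(18,52.5,65,42,v=12)
E
```

```text
t 10.0 grasp tray mm [-9.8 52.  85.9] rot err [ -0.17 -41.79  -0.2 ] F [-0.2 -1.  -0.2] M [ 0.02  0.65 -0.03] w 84.7
from [0.6603 0.0725 0.1017] to [0.6882 0.0721 0.0809] rows 3
[-2.3, 0.1, 11.4] [0.07, -0.07, 0.04]
[-2.3, 0.1, 11.4] [0.07, -0.07, 0.04]
[-2.3, 0.1, 11.4] [0.07, -0.07, 0.04]
```

Request:
jog_arm(
  deltas=[
    [[-2,0,11,0,0,0,85],[-2,0,11,0,0,0,85],[-2,0,8,0,0,0,85],[0,0,0,0,0,0,60]],
  ],
)

```text
clock: 10.4
eef_pos: [0.6883, 0.0701, 0.0812]
tool_rot: [0.013, 0.934, -0.004, 0.356]
ft_force: [0.1, -0.3, 0.0]
grip_width: 0.0729
```

```bash
python3 - <<'E'
from plan import *
where(); plan(18,52.5,65,42,v=12)
E
```

```text
t 10.4 grasp tray mm [18.2 50.4 65.3] rot err [ -0.1  -41.77  -0.05] F [ 0.1 -0.3  0. ] M [-0.03  0.63  0.02] w 72.9
from [0.6883 0.0701 0.0812] to [0.6882 0.0721 0.0809] rows 1
[0.3, 2.1, 0.1] [0.11, -0.23, 0.01]
```

Now close on the slide tab.

Request:
jog_arm(
  deltas=[
    [[0,2,0,0,0,0,10],[0,0,0,0,0,0,0],[0,0,0,0,0,0,0],[0,0,0,0,0,0,0],[0,0,0,0,0,0,0]],
  ],
)

```text
clock: 10.9
eef_pos: [0.6878, 0.0734, 0.0813]
tool_rot: [0.012, 0.934, -0.003, 0.356]
ft_force: [2.1, 0.2, -2.7]
grip_width: 0.0131
```

```bash
python3 - <<'E'
from plan import *
where(); plan(-86,52.5,65,42,v=15)
E
```

```text
t 10.9 grasp tray mm [17.6 53.6 65.5] rot err [ -0.22 -41.74  -0.16] F [ 2.1  0.2 -2.7] M [0.02 0.68 0.04] w 13.1
from [0.6878 0.0734 0.0813] to [0.5842 0.075  0.0809] rows 7
[11.1, -0.1, -9.8] [0.04, -0.04, 0.01]
[11.1, -0.1, -9.8] [0.04, -0.04, 0.01]
[11.1, -0.1, -9.8] [0.04, -0.04, 0.01]
[11.1, -0.1, -9.8] [0.04, -0.04, 0.01]
[11.1, -0.2, -9.8] [0.04, -0.04, 0.01]
[11.0, -0.2, -9.8] [0.04, -0.04, 0.01]
[11.0, -0.2, -9.8] [0.04, -0.04, 0.01]
```

Request:
jog_arm(
  deltas=[
    [[6,0,-5.4,0,0,0,0],[9,0,-8,0,0,0,0],[11,0,-9.8,0,0,0,0],[9,0,-8,0,0,0,0]],
  ],
)

```text
clock: 11.3
eef_pos: [0.6393, 0.0752, 0.0813]
tool_rot: [0.012, 0.934, -0.002, 0.357]
ft_force: [3.4, 1.6, -2.4]
grip_width: 0.0131
```

```bash
python3 - <<'E'
from plan import *
where(); plan(-86,53.5,65.5,42,v=15)
E
```

```text
t 11.3 grasp tray mm [-30.9  54.1  65.5] rot err [ -0.3  -41.8   -0.13] F [ 3.4  1.6 -2.4] M [0.13 0.54 0.11] w 13.1
from [0.6393 0.0752 0.0813] to [0.5842 0.076  0.0814] rows 4
[10.2, -0.1, -9.2] [0.08, -0.05, 0.0]
[10.2, -0.1, -9.2] [0.08, -0.05, 0.0]
[10.2, -0.1, -9.2] [0.08, -0.05, 0.0]
[10.2, -0.2, -9.2] [0.08, -0.05, 0.0]
```

Request:
jog_arm(
  deltas=[
    [[10,0,-9,0,0,0,0],[10,0,-9,0,0,0,0],[10,0,-9,0,0,0,0],[7,0,-6.3,0,0,0,0]],
  ],
)

```text
clock: 11.7
eef_pos: [0.5838, 0.076, 0.0813]
tool_rot: [0.011, 0.934, -0.003, 0.356]
ft_force: [9.2, -0.3, -7.3]
grip_width: 0.0132
```

```bash
python3 - <<'E'
from plan import *
where(); plan(-86,53.5,65.5,42,v=15)
E
```

```text
t 11.7 grasp tray mm [-86.4  53.4  65.5] rot err [ -0.24 -41.75  -0.21] F [ 9.2 -0.3 -7.3] M [-0.27 -0.26 -0.46] w 13.2
from [0.5838 0.076  0.0813] to [0.5842 0.076  0.0814] rows 1
[-0.4, 0.0, 0.2] [0.29, -0.25, 0.1]
```

Request:
jog_arm(
  deltas=[
    [[-0.7,0,0.6,0,0,0,0],[0,0,0,0,0,0,30],[0,0,0,0,0,0,85],[0,0,0,0,0,0,85],[0,0,0,0,0,0,85]],
  ],
)

```text
clock: 12.2
eef_pos: [0.5839, 0.0756, 0.0819]
tool_rot: [0.012, 0.934, -0.003, 0.357]
ft_force: [-0.8, -0.7, -0.0]
grip_width: 0.0701
```

```bash
python3 - <<'E'
from plan import *
where(); plan(-86,53.5,125,42,v=16)
E
```

```text
t 12.2 grasp tray mm [-86.2  53.   66. ] rot err [ -0.21 -41.77  -0.18] F [-0.8 -0.7 -0. ] M [-0.04  0.6   0.01] w 70.1
from [0.5839 0.0756 0.0819] to [0.5842 0.076  0.1409] rows 4
[-9.9, 0.1, -11.0] [0.06, -0.06, 0.02]
[-9.9, 0.1, -10.9] [0.06, -0.06, 0.02]
[-9.9, 0.1, -10.9] [0.06, -0.06, 0.02]
[-9.9, 0.1, -10.9] [0.06, -0.06, 0.02]
```

Request:
jog_arm(
  deltas=[
    [[-9,0,-10,0,0,0,85],[-10,0,-11,0,0,0,85],[-10,0,-11,0,0,0,85],[-9,0,-10,0,0,0,85]],
  ],
)

```text
clock: 12.6
eef_pos: [0.5828, 0.0747, 0.1363]
tool_rot: [0.012, 0.936, -0.004, 0.353]
ft_force: [0.3, -0.5, 0.0]
grip_width: 0.0852
```

```bash
python3 - <<'E'
from plan import *
where(); plan(-24,-50.5,112,42,v=26)
cv2.imwrite("pics/v5.png",np.hstack([cv2.resize(camera(n)[150:260,200:320,::-1],(390,358),interpolation=2) for n in("top","scene")]))
E
```

```text
t 12.6 grasp tray mm [-87.2  52.1 120.6] rot err [ -0.1  -41.34  -0.18] F [ 0.3 -0.5  0. ] M [ 0.01  0.66 -0.02] w 85.2
from [0.5828 0.0747 0.1363] to [ 0.6433 -0.0297  0.1279] rows 5
[-8.4, -20.6, 9.6] [0.03, -0.13, 0.03]
[-8.3, -20.6, 9.6] [0.03, -0.13, 0.03]
[-8.3, -20.6, 9.6] [0.03, -0.13, 0.03]
[-8.3, -20.6, 9.7] [0.03, -0.13, 0.03]
[-8.3, -20.5, 9.7] [0.03, -0.13, 0.03]
```

View pics/v5.png

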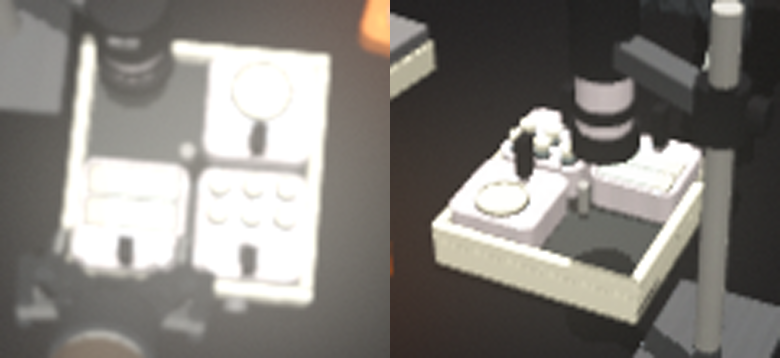

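The slide carrier is home near left (top crop (130,215)) and the lens bay is free. The dish tab is at (258,138), as predicted.

Request:
jog_arm(
  deltas=[
    [[-6,-20,6,0,0,0,85],[-8,-21,9,0,0,0,85],[-8,-21,9,0,0,0,85],[-8,-21,9,0,0,0,85],[-7,-15,8,0,0,0,85]],
  ],
)

```text
clock: 13.2
eef_pos: [0.6369, -0.0247, 0.1285]
tool_rot: [0.009, 0.935, -0.002, 0.354]
ft_force: [-1.1, 0.6, -0.1]
grip_width: 0.0851
```

```bash
python3 - <<'E'
from plan import *
where(); plan(-14,-50.5,100,42,v=16)
E
```

```text
t 13.2 grasp tray mm [-30.4 -45.8 112.8] rot err [ -0.31 -41.44  -0.48] F [-1.1  0.6 -0.1] M [0.05 0.64 0.01] w 85.1
from [ 0.6369 -0.0247  0.1285] to [ 0.6533 -0.0299  0.1159] rows 2
[-2.0, -2.5, 10.2] [0.22, -0.28, 0.17]
[-2.0, -2.5, 10.2] [0.22, -0.28, 0.17]
```

Request:
jog_arm(
  deltas=[
    [[-2,-2,9,0.2,-0.3,0.2,85],[-2,-2,11,0.2,-0.3,0.2,85],[0,0,11,0,0,0,85],[0,0,11,0,0,0,85],[0,0,5,0,0,0,85]],
  ],
)

```text
clock: 13.7
eef_pos: [0.6724, -0.0298, 0.0898]
tool_rot: [0.015, 0.934, -0.004, 0.357]
ft_force: [0.7, -0.3, 0.3]
grip_width: 0.0848
```

```bash
python3 - <<'E'
from plan import *
where(); plan(18,-50.5,65.5,42,v=12)
E
```

```text
t 13.7 grasp tray mm [  5.1 -49.8  74. ] rot err [ -0.06 -41.83   0.17] F [ 0.7 -0.3  0.3] M [ 0.04  0.69 -0.05] w 84.8
from [ 0.6724 -0.0298  0.0898] to [ 0.6853 -0.0308  0.0814] rows 2
[-2.0, -0.4, 7.5] [0.0, -0.08, -0.09]
[-2.0, -0.4, 7.5] [0.0, -0.08, -0.09]
```

Request:
jog_arm(
  deltas=[
    [[-3,0,7,0,0,0,85],[-2,0,5,0,0,0,85],[0,0,0,0,0,0,60],[0,0,0,0,0,0,40]],
  ],
)

```text
clock: 14.1
eef_pos: [0.685, -0.0282, 0.0821]
tool_rot: [0.013, 0.934, -0.004, 0.356]
ft_force: [-0.7, -0.1, 0.3]
grip_width: 0.0587
```

```bash
python3 - <<'E'
from plan import *
where(); plan(18,-50.5,65.5,42,v=12)
E
```

```text
t 14.1 grasp tray mm [ 17.7 -47.9  66.3] rot err [-1.300e-01 -4.171e+01  3.000e-02] F [-0.7 -0.1  0.3] M [ 0.02  0.66 -0.03] w 58.7
from [ 0.685  -0.0282  0.0821] to [ 0.6853 -0.0308  0.0814] rows 1
[0.2, -2.6, 0.8] [0.11, -0.29, -0.07]
```

Request:
jog_arm(
  deltas=[
    [[0,-2,0.5,0,0,0,10],[0,0,0,0,0,0,0],[0,0,0,0,0,0,0],[0,0,0,0,0,0,0]],
  ],
)

```text
clock: 14.5
eef_pos: [0.685, -0.0297, 0.0828]
tool_rot: [0.013, 0.934, -0.003, 0.356]
ft_force: [1.0, 0.8, -0.7]
grip_width: 0.0132
```

```bash
python3 - <<'E'
from plan import *
where(); plan(18,53.5,65.5,42,v=12)
E
```

```text
t 14.5 grasp tray mm [ 17.8 -49.4  66.9] rot err [-2.200e-01 -4.177e+01 -3.000e-02] F [ 1.   0.8 -0.7] M [0.03 0.81 0.05] w 13.2
from [ 0.685  -0.0297  0.0828] to [0.6882 0.0731 0.0814] rows 9
[0.1, 11.4, 0.2] [0.02, -0.03, -0.01]
[0.1, 11.4, 0.2] [0.02, -0.03, -0.01]
[0.1, 11.4, 0.2] [0.02, -0.03, -0.01]
[0.1, 11.4, 0.2] [0.02, -0.03, -0.01]
[0.1, 11.4, 0.2] [0.02, -0.03, -0.01]
[0.1, 11.4, 0.2] [0.02, -0.03, -0.01]
[0.1, 11.4, 0.2] [0.02, -0.03, -0.01]
[0.1, 11.4, 0.1] [0.02, -0.03, -0.01]
[0.1, 11.4, 0.1] [0.02, -0.03, -0.01]
```

Request:
jog_arm(
  deltas=[
    [[0,8,0,0,0,0,0],[0,12,0,0,0,0,0],[0,12,0,0,0,0,0],[0,12,0,0,0,0,0],[0,10,0,0,0,0,0]],
  ],
)

```text
clock: 15.0
eef_pos: [0.6878, 0.024, 0.0833]
tool_rot: [0.016, 0.934, -0.007, 0.357]
ft_force: [2.0, -1.7, -2.3]
grip_width: 0.0126
```

```bash
python3 - <<'E'
from plan import *
where(); plan(18,53.5,67,42,v=12)
E
```

```text
t 15.0 grasp tray mm [19.   4.5 67.5] rot err [  0.19 -41.89   0.36] F [ 2.  -1.7 -2.3] M [-0.25  0.78 -0.39] w 12.6
from [0.6878 0.024  0.0833] to [0.6882 0.0731 0.0829] rows 5
[0.3, 9.8, -0.1] [-0.06, -0.02, -0.05]
[0.2, 9.8, -0.1] [-0.06, -0.02, -0.05]
[0.2, 9.8, -0.1] [-0.06, -0.02, -0.05]
[0.2, 9.8, -0.1] [-0.06, -0.02, -0.05]
[0.2, 9.8, -0.1] [-0.06, -0.02, -0.05]
```

Request:
jog_arm(
  deltas=[
    [[0,10,0,0,0,0,0],[0,10,0,0,0,0,0],[0,10,0,0,0,0,0],[0,8,0,0,0,0,0],[0,5,0,0,0,0,0]],
  ],
)

```text
clock: 15.5
eef_pos: [0.6891, 0.074, 0.0827]
tool_rot: [0.014, 0.934, -0.005, 0.357]
ft_force: [1.4, -0.7, -2.4]
grip_width: 0.013
```

```bash
python3 - <<'E'
from plan import *
where(); plan(18.5,53.5,67,42,v=12)
E
```

```text
t 15.5 grasp tray mm [19.  54.4 66.9] rot err [ -0.   -41.84   0.12] F [ 1.4 -0.7 -2.4] M [-0.46  0.9  -0.46] w 13.0
from [0.6891 0.074  0.0827] to [0.6887 0.0731 0.0829] rows 1
[0.2, -0.9, -0.4] [-0.04, -0.16, -0.11]
```

Request:
jog_arm(
  deltas=[
    [[0,2,0,0,0,0,0],[-1.5,0,1.3,0,0,0,0],[0,0,0,0,0,0,0]],
  ],
)

```text
clock: 15.8
eef_pos: [0.6893, 0.0743, 0.0826]
tool_rot: [0.015, 0.934, -0.008, 0.356]
ft_force: [1.8, -0.6, -3.0]
grip_width: 0.0127
```

```bash
python3 plan.py
```

```text
t 15.8 grasp tray mm [19.1 54.8 66.8] rot err [  0.31 -41.73   0.28] F [ 1.8 -0.6 -3. ] M [-0.03  0.61 -0.2 ] w 12.7
```

Seated (no further travel). Release and back straight out along the tool axis.

Request:
jog_arm(
  deltas=[
    [[0,0,0,0,0,0,30],[0,0,0,0,0,0,60],[0,0,0,0,0,0,85],[0,0,0,0,0,0,85]],
  ],
)

```text
clock: 16.2
eef_pos: [0.6897, 0.0753, 0.0838]
tool_rot: [0.015, 0.934, -0.006, 0.357]
ft_force: [-0.7, 0.1, -0.4]
grip_width: 0.07
```

Request:
jog_arm(
  deltas=[
    [[0,0,-8,0,0,0,85],[0,0,-12,0,0,0,85],[0,0,-14,0,0,0,85],[0,0,-14,0,0,0,85],[0,0,-14,0,0,0,85]],
  ],
)

```text
clock: 16.7
eef_pos: [0.6452, 0.0767, 0.1317]
tool_rot: [0.015, 0.934, -0.006, 0.356]
ft_force: [-0.2, -0.5, 0.5]
grip_width: 0.0848
```

```bash
python3 - <<'E'
from plan import *
where(); plan(-110,40,140,42,v=24)
E
```

```text
t 16.7 grasp tray mm [-25.1  56.  115.8] rot err [  0.15 -41.71   0.22] F [-0.2 -0.5  0.5] M [0.01 0.61 0.01] w 84.8
from [0.6452 0.0767 0.1317] to [0.5599 0.0632 0.1559] rows 4
[11.8, -4.1, -18.6] [-0.05, -0.07, -0.04]
[11.8, -4.0, -18.6] [-0.05, -0.07, -0.04]
[11.8, -4.0, -18.7] [-0.05, -0.07, -0.04]
[11.7, -4.0, -18.7] [-0.05, -0.07, -0.04]
```

Request:
jog_arm(
  deltas=[
    [[12,-2,-18,0,0,0,85],[12,-2,-18,0,0,0,85],[12,-2,-18,0,0,0,85],[12,-2,-18,0,0,0,85],[5,0,-10,0,0,0,85]],
  ],
)

```text
clock: 17.2
eef_pos: [0.5459, 0.0719, 0.1639]
tool_rot: [0.015, 0.933, -0.005, 0.359]
ft_force: [0.1, -0.3, 0.0]
grip_width: 0.0852
```

```bash
python3 - <<'E'
from plan import *
where()
# predicted outline of the dish carrier's top when home, drawn on fresh pictures (tray y moved by the wall contacts)
qq=[q[0],q[1]+.0015,q[2]]; b=[]
for n in("top","scene"):
    im=camera(n)[:,:,::-1].copy(); m=camera_model(n); im0=im.copy()
    k=8; big=cv2.resize(im[150:260,200:320],None,fx=3.25,fy=3.25,interpolation=2)
    c=.052+np.array([[1,1],[1,-1],[-1,-1],[-1,1]])*.045
    p=(proj(t2w(np.c_[c,[.065]*4],qq),m)-[200,150])*3.25
    cv2.polylines(big,[np.round(p).astype(int)],True,(0,0,255),1); b.append(big)
cv2.imwrite("pics/v6.png",np.hstack(b))
E
```

```text
t 17.2 grasp tray mm [-124.2   48.3  148. ] rot err [ 2.000e-02 -4.214e+01  2.300e-01] F [ 0.1 -0.3  0. ] M [-0.02  0.66  0.01] w 85.2
```

View pics/v6.png

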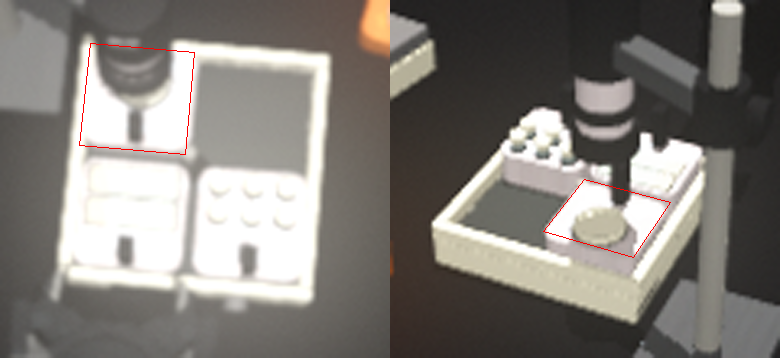

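The dish carrier stands under the lens, with its tab at top crop (135,125) and scene crop (620,180), where the seated slide carrier's tab was. The scene outline is offset by about 2 px. I'll check that numerically against the first pictures before handing in.

```bash
python3 - <<'E'
from h import *
def bests(a,t,x,y,w,h):   # shift of patch between first and present picture, subpixel by upsampling
    u=lambda i:cv2.resize(cv2.cvtColor(i,6),None,fx=8,fy=8,interpolation=cv2.INTER_CUBIC)
    A=u(a[y:y+h,x:x+w]); B=u(t[y-5:y+h+5,x-5:x+w+5])
    r=cv2.matchTemplate(B,A,cv2.TM_CCOEFF_NORMED); _,s,_,l=cv2.minMaxLoc(r); return (l[0]-40)/8,(l[1]-40)/8,round(s,3)
for n,tab,ref in(("top",(234,182,16,18),(285,160,25,30)),("scene",(262,193,16,24),(213,222,55,25))):
    a=cv2.imread(f"pics/{n}0.png"); t=camera(n)[:,:,::-1].copy()
    print(n,"tab shift px",bests(a,t,*tab),"tray ref shift",bests(a,t,*ref))
E
```

```text
top tab shift px (0.0, 0.0, 0.973) tray ref shift (0.625, -0.5, 0.827)
scene tab shift px (0.0, -0.125, 0.943) tray ref shift (0.125, 0.125, 0.987)
```

```bash
python3 -c "
from workcell import *
job_done(); o=get_obs(); print(o['clock'],o['ft_force'])"
```

```text
the job is handed in; nothing more can be done
the job is handed in; nothing more can be done
```

The dish carrier is in the bay under the lens, as far as my checks show, and I handed the job in at about 17 s; no verdict was reported. I slid the vial carrier from near left to near right, the slide carrier from the lens bay to near left, and the dish carrier from far right into the lens bay. I then opened the gripper and drew it back clear of everything.

**Checks that passed**
- **Dish position:** its tab matched the tab position of the slide carrier, seated there at the start, to within 0.13 pixels in both cameras (about 0.5 mm).
- **Home in the corner:** a last nudge of about 2 mm towards each outer wall gave no more than 0.4 mm of travel.
- **Sliding:** the gripped tabs' height changed by less than 1 mm, and the largest wrist force I read was about 12 N, at the near wall.
- **Last picture:** all three carriers look flat and square.

**Checks that disagreed or went wrong**
- The outline I predicted for the carrier was off by about 2 pixels in the scene camera, which I put down to calibration.
- The top-camera patch I used as a fixed reference matched poorly (score 0.83), because the dish carrier had left that corner, so I gave it no weight.
- Wall contacts put the tray about 1.5 mm further left than my image fit did.
- On the first approach joint 6 reached its range limit, so I turned the gripper half round and used the equivalent grasp.

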